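Change the stone in the carver's lever vise

TASK

Change the work in the lever vise: press its small thumb tab so that the lever springs up, lift out the finished carving and stand it upright in the shallow tray. Then stand the plain rectangular stone slab upright on the vise bed, centred between the open jaws, and press the lever down until its latch catches and holds it. Leave the other things on the bench where they are.

Things in the scene. Friction and masses are not known exactly. Their poses are not given: they have to be found in the camera images.
- vise: dark steel lever vise fixed to the bench, about 262 long (y) and 70 wide. Origin: on the bench under the middle of the place for the work; local y points from the lever to the fixed jaw, x across the jaws (the two parts of the jaws are 50 wide, 42 high above the bench). Bed 12 above the bench. The lever lies along local -y; the latch with its thumb tab stands on the lever's local -x side
- vise_slot (a point): on the vise bed in the middle between the jaws when they grip (12 above the bench), axes as the vise. The fixed jaw's face is at local y = +12. The sprung moving jaw's face is at about y = -12 when gripping a 24 thick part and at about y = -24 with the lever up, so the open gap is 36
- lever (a joint): angle of the vise lever, rad: 0 pressed down to its stop (level), about 0.07 held down by the latch, 0.8 sprung fully up. Pressing it needs about 10 N at the paddle; the latch catches by itself at about 0.06
- lever_paddle (a point): middle of the top face of the lever's black paddle (40 x 38, 12 thick), 130 from the lever hinge; z is the paddle's normal. With the lever down it is 60 above the bench
- lever_hinge (a point): the axis of the lever, fixed in the vise 75 to local -y of the slot and 52 above the bench; the lever turns about local x, its paddle end rising
- latch_tab (a point): middle of the top face of the latch's steel thumb tab (28 x 22), 34 above the bench, 64 to local -x of the lever's middle plane. Pressed down by about 8 to 15 (some 6 N) it frees the lever, which then springs up; let go, it returns
- carving: finished pale stone figure gripped in the vise at the start: foot 40 (x) x 24 (y) x 38 high, narrow neck, round flat-faced head of diameter 34 centred 63 above its underside, two ears; 24 thick throughout, 83 high. Origin: centre of the underside, z up
- blank: plain rectangular pale stone slab standing on the bench, 40 (x) x 24 (y) x 80 high, 0.2 kg. Origin: centre of the underside, z up. Its 24 side goes between the jaws (either way round). The only tall rectangular one of the three stones on the bench
- tray: shallow grey-green tray fixed to the bench, 140 (x) x 190 (y) x 30 high, walls and floor 5. Origin: centre of its underside
- cube_stone: squat stone block 50 x 50 x 40 high, same stone, bystander. Origin: centre of the underside
- core_stone: upright round stone core, diameter 42, 60 high, same stone, bystander. Origin: centre of the underside
- jar: amber glass jar with a steel lid, diameter 54, 65 high, bystander. Origin: centre of the underside
- mug: white mug, diameter 72, 85 high, bystander. Origin: centre of the underside
- graver: wooden-handled graver 150 long, lying, bystander. Origin: centre of the underside
- tin: flat round aluminium tin, diameter 62, 30 high, bystander. Origin: centre of the underside
- pebble: dark pebble, diameter 46, 23 high, bystander. Origin: centre of the underside
There are look-alikes about, which are no part of the job. What is meant by the tray is not orange, and is the smaller of those in its own colour. Leave any pink look-alike of the carving alone.

How it is judged:
On the way, in this order (a step that is already met when the one before it is completed fails the run):
1. the tab is pressed and the lever springs up (value of joint lever above 0.6 rad), for 0.1 s.
2. the carving stands in the tray, let go (x of carving in the frame of tray between -0.06 and 0.06 m and y of carving in the frame of tray between -0.085 and 0.085 m and z of carving in the frame of tray below 0.012 m and angle between carving's own z axis and vertical below 0.15 rad and contact force between carving and the fingers below 0.3 N), for 0.2 s.
3. the slab stands on the vise bed between the open jaws, let go (x of blank in the frame of vise_slot between -0.012 and 0.012 m and y of blank in the frame of vise_slot between -0.014 and 0.014 m and z of blank in the frame of vise_slot between -0.004 and 0.004 m and angle between blank's own z axis and vertical below 0.08 rad and value of joint lever above 0.6 rad and contact force between blank and the fingers below 0.3 N), for 0.2 s.
4. the lever is down on its latch (value of joint lever below 0.12 rad), for 0.2 s.
At the end, for the whole second after the job is handed in: Latch holds the lever down (under 0.12 rad); slab upright (0.08 rad) on the vise bed (4 mm), gripped (5 mm) and within 12 mm of the jaws' middle; carving upright (0.15 rad) on the tray floor; both at rest; no bystander moved over 30 mm (value of joint lever below 0.12 rad and x of blank in the frame of vise_slot between -0.012 and 0.012 m and y of blank in the frame of vise_slot between -0.005 and 0.005 m and z of blank in the frame of vise_slot between -0.004 and 0.004 m and angle between blank's own z axis and vertical below 0.08 rad and x of carving in the frame of tray between -0.06 and 0.06 m and y of carving in the frame of tray between -0.085 and 0.085 m and z of carving in the frame of tray below 0.012 m and angle between carving's own z axis and vertical below 0.15 rad and linear speed of each of blank, carving below 0.02 m/s); the robot touches nothing.
It fails at once if a bystander is moved more than 30 mm (distance of any of cube_stone, core_stone, jar, mug, graver, tin, pebble from where it was at the start of the episode above 0.03 m).
It also fails if it takes over 67 s, if anything falls off the work surface, if the arm or the gripper's body presses on something with over 40 N, if the wrist force passes 120 N, or if a joint passes its speed limit or range.

ROBOT

A 7-joint arm with a two-finger parallel gripper is mounted at the origin on the work surface. World frame = base frame: x ahead of the robot, y to its left, z up, the work surface at z = 0. Lengths are in m, angles in rad, forces in N, time in s.
With the tool pointing down it reaches from about 0.425 to 0.875 m from the base axis. Payload 4.7 kg.
Tool frame: the origin (TCP) lies midway between the tips of the shut fingers; the grasp point (between the pads) lies 19 mm behind it (ctrl.tcp_to_grasp is the distance from the TCP to the grasp point, in m); z points along the fingers, y is the line along which they close (so a half turn about z gives the same grasp; the last joint's range is limited). The gripper opens to 85 mm and grips with 20 to 120 N. Pads are 22 mm wide; open, the fingers measure 114 mm over their backs; the gripper's body (76 mm by 85 mm) begins 54 mm behind the grasp point. The pads swing forward as they close: fully open they stand 13 mm farther back than shut.
Start: joints at [1.249, 0.321, -0.07, 1.45, 0.023, 1.371, -0.057], TCP at [0.214, -0.614, 0.231] pointing down, gripper open.
Joint ranges: [-2.86, 2.86], [-0.3, 2.09], [-1.38, 1.24], [0.06, 2.45], [-1.56, 4.7], [0.09, 2.05], [-2.69, 2.69]. Speed limits (rad/s): [2.57, 2.57, 3.14, 3.14, 3.14, 3.14, 3.14].

INTERFACE

Orientations are given as a unit quaternion [w, x, y, z].
In Python, from bench import ctrl gives the robot as it stands.
- The arm moves only by the shell command python3 -m handwheel 'ROWS' [OPENING] [FORCE]. ROWS is JSON, a list of rows, each an object of numbers: "dx", "dy", "dz": the shift along the tool's x, y, z normalised to -1 to 1, where 1 is 0.5 m; "twist": the turn about the tool's z normalised to -1 to 1, where 1 is 45 degrees. In form: [{"dx": .., "dy": .., "dz": .., "twist": ..}, ...]. A call has 1 to 10 rows; each row shifts and turns the commanded pose from where the row before left it, along the tool's axes as they then stand; what a row does not reach is not made up. A row lasts 1/10 s, in which the tool goes at most 50 mm and 8.59 degrees, less where a joint would pass 70% of its speed; a pose out of reach is approached as far as the arm can. A call with a number of a shift or a turn outside -1 to 1 is refused whole. A call with a gripper value outside its range is refused whole. OPENING is the gripper's target within -1 to 1 (shut at 1, half-way at 0, fully open at -1), set as the call begins (- or left out, the last holds). The fingers move at their own pace and stop on an object; FORCE is the grip in N (left out, the last holds). Time passes only in rows, so rows that do not move let the fingers close. It gives the time, the measured TCP pose, the force, the opening and the grip force at its end, in the units of the state.
- ctrl.sense(): the state, without advancing time (a new reading comes with each control period).
- ctrl.get_image(name): name is "side" or "top"; returns (picture, depth): 480x640x3 uint8, red, green, blue; 480x640 float32, m along the optical axis (not along the pixel's ray), 0 where there is no reading.
- ctrl.camera_params(name): a dict with "vfov" (degrees; the focal length in pixels is half the picture's height over the tangent of half this angle, whatever the lens; pixels are square), "cx", "cy" (the principal point, pixels), "dist" ([k1, k2, p1, p2, k3] as OpenCV has them; the pictures are not rectified), "xyz" and "attitude" of the camera in the world. Camera axes: x right, y down, z forward; pixel columns grow to the right and rows downward; lengths in m; the calibration is good to about 2 mm. A picture is of the moment at which its call begins. camera_params takes no time and is no camera call.
- ctrl.finish_job(): hands the job in; it is judged then, once.
The state is a dict: "time": time; "qpos": joint angles; "joint_velocities": joint speeds; "effort": joint torques, N m; "tcp_pos": TCP position; "tool_rot": TCP orientation; "ft_force": force on the tool from outside, world axes, zero at the start; "wrist_torque": the same for the moment, N m; "opening": finger opening in m; "grip_force": force on a finger pad.
Only numpy, scipy, OpenCV 4.12 (cv2) and the standard library are available. Lean on these libraries where they do the work, as an engineer would, in place of code of your own. Each camera call takes 0.05 s, during which the arm holds its last target. There are 200 camera calls.

## Working session

There is one attempt and no reset: what is moved stays moved. The work goes in short steps, Python scripts to look and compute and a shell command to move; the robot and the scene stay as the last step left them, time stands still between calls to the robot, and variables do not carry over. Pictures are saved under pics/ and viewed, at most 10 in all, crops included, and the job is handed in when it is done.

```bash
ls; mkdir -p pics; cat > h.py <<'E'
import numpy as np, cv2
from bench import ctrl
from scipy.spatial.transform import Rotation as R
def cam(n):
    p=ctrl.camera_params(n); f=240/np.tan(np.radians(p['vfov'])/2)
    K=np.array([[f,0,p['cx']],[0,f,p['cy']],[0,0,1]]); a=p['attitude']
    return K,np.array(p['dist'],float),np.array(p['xyz']),a
def rot(a):
    a=np.array(a,float)
    return a if a.shape==(3,3) else R.from_quat([a[1],a[2],a[3],a[0]]).as_matrix()
def ray(n,uv):
    K,d,t,a=cam(n); u=cv2.undistortPoints(np.array(uv,float).reshape(-1,1,2),K,d)[:,0]
    return t,np.c_[u,np.ones(len(u))]@rot(a).T
def plane(n,uv,z):
    t,r=ray(n,uv); return t+r*((z-t[2])/r[:,2])[:,None]
def cloud(n,depth):
    v,u=np.mgrid[0:480,0:640]; t,r=ray(n,np.c_[u.ravel(),v.ravel()])
    return (t+r*depth.reshape(-1,1)).reshape(480,640,3)
E
python3 - <<'E'
from h import *
for n in('top','side'):
    im,d=ctrl.get_image(n); cv2.imwrite(f'pics/{n}0.png',im[:,:,::-1]); np.savez(f'{n}0.npz',im=im,d=d); print(ctrl.camera_params(n))
s=ctrl.sense(); print(s['tcp_pos'],s['tool_rot'],s['opening'],s['time'],ctrl.tcp_to_grasp)
E
```

```text
pics
{'vfov': 55.903411642328166, 'cx': 310.73125632310274, 'cy': 246.32167915486107, 'dist': array([0.006975, 0.      , 0.      , 0.      , 0.      ]), 'xyz': array([0.31161834, 0.04334662, 0.97438986]), 'attitude': array([ 0.05064773, -0.69929865,  0.70991899, -0.06656752])}
{'vfov': 43.13093380620675, 'cx': 323.7949227751925, 'cy': 240.75524027476135, 'dist': array([-0.07171765,  0.        ,  0.        ,  0.        ,  0.        ]), 'xyz': array([0.02038556, 1.10711183, 0.91270255]), 'attitude': array([ 0.09528734, -0.16129346,  0.87564745, -0.44513626])}
[ 0.21399091 -0.61326264  0.23036438] [-8.09794235e-04  9.85935370e-01  1.67124985e-01 -1.74979744e-04] 0.0855409556850036 0.1 0.0187
```

View pics/top0.png

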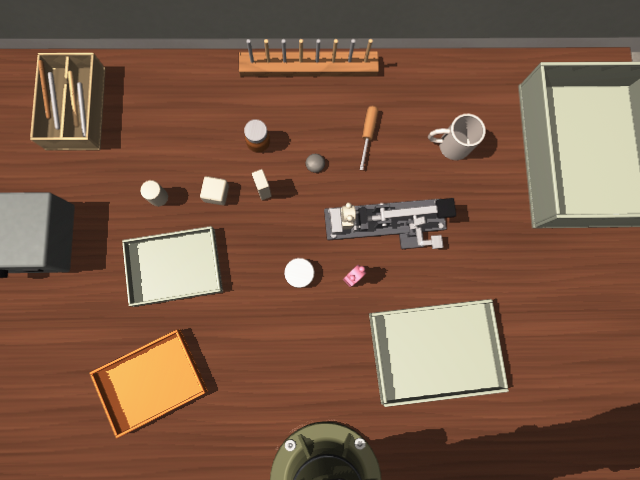

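View pics/side0.png

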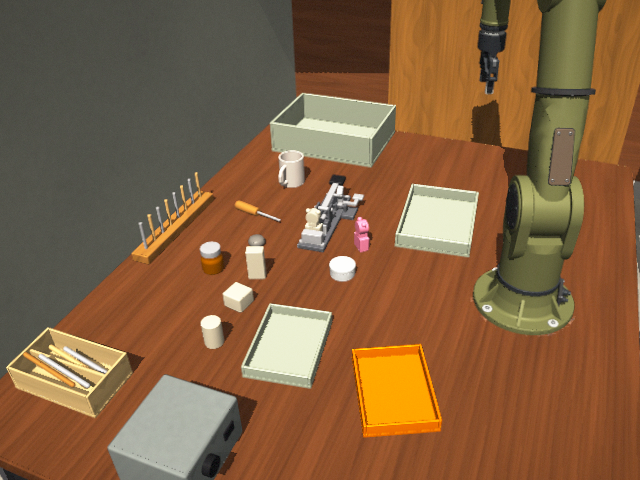

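Top view: the vise is at about (390,217), with the lever to the right and the tab at (437,242); the carving's head is at (349,212). The slab is at (262,185), with the core at (154,193) and the cube at (214,190). The grey-green trays are at (172,266), (440,352) and the big box at (590,145); the pink look-alike is at (355,275). The side view agrees. Next I measure.

```bash
cat > m.py <<'E'
from h import *
D={n:np.load(f'{n}0.npz') for n in('top','side')}
C={n:cloud(n,D[n]['d']) for n in D}
def rect(P): 
    c,s,a=cv2.minAreaRect((P[:,:2]*1000).astype(np.float32)); return np.round(c,1),np.round(s,1),round(a,1)
T=C['top']
def box(u0,u1,v0,v1): return T[v0:v1,u0:u1].reshape(-1,3)
def sel(P,z0,z1): return P[(P[:,2]>z0)&(P[:,2]<z1)]
print('bench z',np.median(box(240,300,330,400)[:,2]))
for nm,b in dict(small=(105,235,215,315),med=(355,520,290,415)).items():
    P=box(*b); Q=sel(P,.022,.04); print(nm,rect(Q),len(Q), 'floor z',np.median(sel(P,.002,.015)[:,2]))
for nm,b in dict(blank=(245,280,160,210),cube=(195,235,170,210),core=(135,175,175,215)).items():
    P=sel(box(*b),.02,.12); zt=np.percentile(P[:,2],98); Q=sel(P,zt-.005,zt+.005); print(nm,zt,rect(Q),len(Q),'side pts all',rect(P))
P=box(320,460,190,255)
for z0,z1 in((.008,.018),(.026,.037),(.037,.046),(.046,.056),(.056,.07),(.07,.085),(.085,.11)):
    Q=sel(P,z0,z1); print('vise',z0,z1,len(Q),rect(Q) if len(Q)>5 else '')
# head/paddle/tab
for nm,uv in dict(head=(349,212),paddle=(446,208),tab=(437,242),jaw=(336,220)).items(): print(nm,T[uv[1],uv[0]])
cr=lambda n,u0,u1,v0,v1,k: cv2.resize(D[n]['im'][v0:v1,u0:u1,::-1],None,fx=k,fy=k,interpolation=cv2.INTER_CUBIC)
a=cr('top',315,465,185,260,5); b=cr('top',235,315,145,210,4); c=cr('side',285,375,165,260,3)
o=np.zeros((600,800,3),np.uint8); o[:375,:750]=a; 
b=b[:225]; c=c[:225,:]; o[375:375+b.shape[0],:b.shape[1]]=b; o[375:375+c.shape[0],400:400+c.shape[1]]=c
cv2.imwrite('pics/crop1.png',o)
E
python3 m.py
```

```text
bench z -8.027256870335453e-05
small (array([433.9, 314.7]), array([140.8, 190.2]), 8.5) 896 floor z 0.004648164019009693
med (array([ 248.5, -235.4]), array([185.8, 254.2]), 5.7) 1393 floor z 0.00657697514008071
blank 0.08251808626315832 (array([602. , 124.5]), array([40. , 23.6]), 21.1) 196 side pts all (array([601.6, 124.3]), array([40.9, 23.8]), 20.9)
cube 0.043023514484207805 (array([595.8, 227.3]), array([49. , 48.1]), 81.1) 402 side pts all (array([596.4, 227.9]), array([50.8, 51. ]), 80.0)
core 0.062405866272305995 (array([587.9, 354.1]), array([39.9, 39.1]), 85.9) 272 side pts all (array([588.1, 353.3]), array([40.2, 41.5]), 0.5)
vise 0.008 0.018 1972 (array([ 515.3, -143.8]), array([104.5, 261.8]), 4.4)
vise 0.026 0.037 550 (array([ 513. , -140.2]), array([248.1,  68.3]), 80.6)
vise 0.037 0.046 500 (array([ 513.6, -137.6]), array([240.1,  66.6]), 81.1)
vise 0.046 0.056 147 (array([ 531.5, -127.6]), array([193. ,  48.5]), 88.7)
vise 0.056 0.07 775 (array([ 530.1, -160.9]), array([ 53.1, 235.2]), 2.6)
vise 0.07 0.085 259 (array([ 527.5, -160.7]), array([ 50.3, 234.1]), 4.5)
vise 0.085 0.11 177 (array([529.1, -55.3]), array([35.5, 23.6]), 4.8)
head [ 0.52834688 -0.05596171  0.09110327]
paddle [ 0.53928942 -0.25919684  0.07141464]
tab [ 0.47471599 -0.24754269  0.03413073]
jaw [ 0.52271145 -0.03318184  0.04483788]
```

View pics/crop1.png

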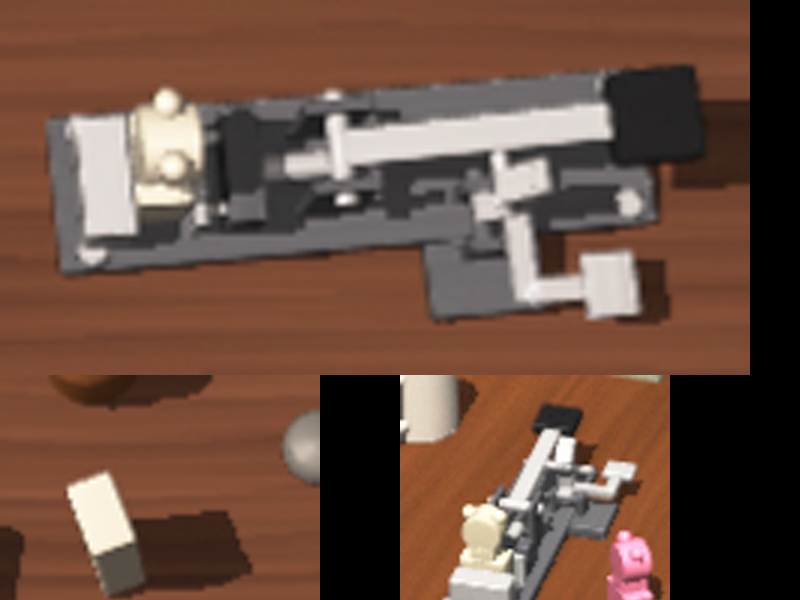

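The tray is the (172,266) one: it measures 140.8 x 190.2, while (440,352) is 186 x 254. The slab at (262,185) measures 40 x 24 x 82. The crop confirms the slab, the pale carving in the jaws (not the pink one) and the tab. Next I refine the tab, paddle and vise yaw, and work out the offsets.

```bash
cat >> h.py <<'E'
def go(xy,z,yaw=None):
    s=ctrl.sense(); q=s['tool_rot']; M=rot(q); d=np.array([*xy,z])-s['tcp_pos']
    a=np.degrees(np.arctan2(M[1,0],M[0,0])); 
    print('t',round(s['time'],2),'tcp',np.round(s['tcp_pos'],4),'yaw',round(a,2),'tilt',round(M[2,2],5))
    print('rows dx,dy,dz (if before twist)',np.round(M.T@d/.5,4), end=' ')
    if yaw is not None:
        c,si=np.cos(np.radians(yaw)),np.sin(np.radians(yaw)); N=np.array([[c,si,0],[si,-c,0],[0,0,-1]])
        print('after twist',np.round(N.T@d/.5,4),'twist',round((a-yaw)/45,4))
    else: print()
E
cat > m2.py <<'E'
from m import *
im=D['top']['im'].astype(int)
def reg(u0,u1,v0,v1,z0,z1,f=lambda i:np.ones(i.shape[:2],bool)):
    P=T[v0:v1,u0:u1]; m=(P[...,2]>z0)&(P[...,2]<z1)&f(im[v0:v1,u0:u1]); return P[m]
tab=reg(431,445,233,252,.028,.04); print('tab',rect(tab),tab.mean(0))
pd=reg(434,460,195,222,.055,.09,lambda i:i.max(2)<60); print('paddle',rect(pd),pd.mean(0))
lev=reg(384,436,200,222,.055,.085,lambda i:i.min(2)>120); c=np.polyfit(lev[:,1],lev[:,0],1); print('lever yaw',np.degrees(-np.arctan(c[0])), 'x at y=-.055',np.polyval(c,-.055))
jw=reg(328,342,205,235,.039,.048); print('jaw top',rect(jw),jw.mean(0))
E
python3 m2.py | tail -4; python3 -c "
from h import *
go((.466,-.247),.10,4.8)"
```

```text
tab (array([ 475.7, -245.7]), array([28.5, 23.6]), 4.1) [ 0.47541863 -0.24585882  0.03383448]
paddle (array([ 540.9, -259. ]), array([40.2, 37.7]), 4.6) [ 0.53979977 -0.25894593  0.06977664]
lever yaw 2.449992487436165 x at y=-.055 0.527364687498719
jaw top (array([523.9, -32.5]), array([52.5, 23. ]), 0.0) [ 0.52396586 -0.03304957  0.04190772]
t 0.1 tcp [ 0.214  -0.6133  0.2304] yaw 19.24 tilt -1.0
rows dx,dy,dz (if before twist) [ 0.7173 -0.5251  0.2615] after twist [ 0.5635 -0.6878  0.2607] twist 0.3209
```

```bash
python3 -m handwheel '[{"twist":0.17},{"twist":0.17},{"dx":0.056,"dy":-0.07},{"dx":0.056,"dy":-0.07},{"dx":0.056,"dy":-0.07},{"dx":0.056,"dy":-0.07},{"dx":0.056,"dy":-0.07}]' 1; python3 -m handwheel '[{"dx":0.056,"dy":-0.07},{"dx":0.056,"dy":-0.07},{"dx":0.056,"dy":-0.07},{"dx":0.056,"dy":-0.07},{"dx":0.056,"dy":-0.07},{"dx":0},{"dx":0}]'; python3 -c "
from h import *
go((.468,-.246),.05,4)"
```

```text
t 0.1 tcp [ 0.214  -0.6133  0.2304] yaw 19.24 tilt -1.0
rows dx,dy,dz (if before twist) [ 0.7217 -0.5255  0.3615] after twist [ 0.558  -0.6973  0.3607] twist 0.3387invalid input
invalid input
```

```bash
python3 -m handwheel '[{"dx":0,"dy":0,"dz":0,"twist":0.17},{"dx":0,"dy":0,"dz":0,"twist":0.17},{"dx":0.056,"dy":-0.07,"dz":0,"twist":0},{"dx":0.056,"dy":-0.07,"dz":0,"twist":0},{"dx":0.056,"dy":-0.07,"dz":0,"twist":0},{"dx":0.056,"dy":-0.07,"dz":0,"twist":0},{"dx":0.056,"dy":-0.07,"dz":0,"twist":0}]' 1; python3 -m handwheel '[{"dx":0.056,"dy":-0.07,"dz":0,"twist":0},{"dx":0.056,"dy":-0.07,"dz":0,"twist":0},{"dx":0.056,"dy":-0.07,"dz":0,"twist":0},{"dx":0.056,"dy":-0.07,"dz":0,"twist":0},{"dx":0.056,"dy":-0.07,"dz":0,"twist":0},{"dx":0,"dy":0,"dz":0,"twist":0},{"dx":0,"dy":0,"dz":0,"twist":0}]'; python3 -c "
from h import *
go((.468,-.246),.05,4)"
```

```text
time: 0.8
tcp_pos: [0.3424, -0.4277, 0.2309]
tool_rot: [-0.0, 0.999, 0.034, -0.0]
ft_force: [0.5, -0.7, 0.5]
opening: 0.0001
grip_force: 0.0
time: 1.5
tcp_pos: [0.4698, -0.2442, 0.231]
tool_rot: [0.0, 0.999, 0.036, -0.0]
ft_force: [-0.4, -1.1, 0.8]
opening: 0.0
grip_force: 0.0
t 1.5 tcp [ 0.4698 -0.2442  0.231 ] yaw 4.12 tilt -1.0
rows dx,dy,dz (if before twist) [-0.0035  0.0034  0.362 ] after twist [-0.0038  0.0034  0.362 ] twist 0.0028
```

```bash
python3 -m handwheel '[{"dx":-0.004,"dy":0.004,"dz":0.09,"twist":0},{"dx":0,"dy":0,"dz":0.09,"twist":0},{"dx":0,"dy":0,"dz":0.09,"twist":0},{"dx":0,"dy":0,"dz":0.09,"twist":0},{"dx":0,"dy":0,"dz":0.02,"twist":0},{"dx":0,"dy":0,"dz":0.02,"twist":0},{"dx":0,"dy":0,"dz":0.02,"twist":0},{"dx":0,"dy":0,"dz":0,"twist":0},{"dx":0,"dy":0,"dz":0,"twist":0},{"dx":0,"dy":0,"dz":0,"twist":0}]'; python3 - <<'E'
from h import *
im,d=ctrl.get_image('side'); P=cloud('side',d)[150:260,285:400]
for n,b in(('paddle region',((.46,.60),(-.30,-.18))),):
    m=(P[...,0]>.5)&(P[...,0]<.58)&(P[...,1]>-.3)&(P[...,1]<-.18)&(im[150:260,285:400].max(2)<60); print(m.sum(),np.percentile(P[m][:,2],[50,90,98]))
cv2.imwrite('pics/s1.png',cv2.resize(im[130:270,270:450,::-1],None,fx=4,fy=4))
E
```

```text
time: 2.5
tcp_pos: [0.4681, -0.249, 0.0228]
tool_rot: [0.001, 0.999, 0.034, 0.001]
ft_force: [-2.3, -3.0, 3.0]
opening: -0.0001
grip_force: 1.9
26 [0.13833239 0.15605374 0.16058076]
```

View pics/s1.png

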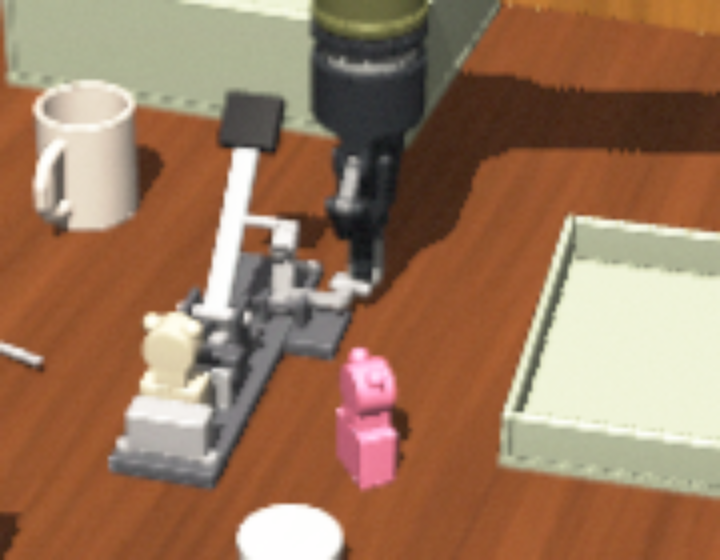

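The lever is up (paddle at z about 0.155) and the carving is still upright. I raise the tool, open the gripper and re-measure the carving.

```bash
python3 -m handwheel '[{"dx":-0.01,"dy":0,"dz":-0.09,"twist":0},{"dx":0,"dy":0,"dz":-0.09,"twist":0},{"dx":0,"dy":0,"dz":-0.09,"twist":0},{"dx":0,"dy":0,"dz":-0.09,"twist":0},{"dx":0,"dy":0,"dz":-0.09,"twist":0},{"dx":0,"dy":0,"dz":0,"twist":0}]' -1; python3 - <<'E'
from h import *
im,d=ctrl.get_image('top'); P=cloud('top',d)[185:245,320:375].reshape(-1,3)
Q=P[(P[:,2]>.083)&(P[:,2]<.11)&(P[:,1]>-.09)]; print(cv2.minAreaRect((Q[:,:2]*1000).astype(np.float32)),len(Q))
go((.529,-.055),.056,4)
E
```

```text
time: 3.15
tcp_pos: [0.4669, -0.2484, 0.254]
tool_rot: [0.003, 0.999, 0.035, 0.006]
ft_force: [0.7, -0.3, 0.2]
opening: 0.0847
grip_force: 0.0
((528.8487548828125, -54.68538284301758), (23.78483772277832, 35.04323959350586), 89.75457000732422) 184
t 3.2 tcp [ 0.4654 -0.2478  0.2505] yaw 4.01 tilt -0.99996
rows dx,dy,dz (if before twist) [ 0.1509 -0.3774  0.3885] after twist [ 0.1539 -0.3758  0.389 ] twist 0.0002
```

```bash
python3 -m handwheel '[{"dx":0.031,"dy":-0.075,"dz":0,"twist":0},{"dx":0.031,"dy":-0.075,"dz":0,"twist":0},{"dx":0.031,"dy":-0.075,"dz":0,"twist":0},{"dx":0.031,"dy":-0.075,"dz":0,"twist":0},{"dx":0.031,"dy":-0.075,"dz":0,"twist":0},{"dx":0,"dy":0,"dz":0,"twist":0},{"dx":0,"dy":0,"dz":0,"twist":0}]' -1 ; python3 -c "
from h import *
go((.529,-.055),.056,4)"
```

```text
time: 3.9
tcp_pos: [0.5268, -0.0536, 0.2451]
tool_rot: [-0.0, 0.999, 0.036, -0.001]
ft_force: [-0.2, -0.1, -0.5]
opening: 0.0855
grip_force: 0.0
t 3.9 tcp [ 0.5268 -0.0536  0.2451] yaw 4.15 tilt -1.0
rows dx,dy,dz (if before twist) [0.0048 0.0034 0.3782] after twist [0.0043 0.0031 0.3782] twist 0.0033
```

```bash
python3 -m handwheel '[{"dx":0.004,"dy":0.003,"dz":0.09,"twist":0},{"dx":0,"dy":0,"dz":0.09,"twist":0},{"dx":0,"dy":0,"dz":0.08,"twist":0},{"dx":0,"dy":0,"dz":0.06,"twist":0},{"dx":0,"dy":0,"dz":0.04,"twist":0},{"dx":0,"dy":0,"dz":0.018,"twist":0},{"dx":0,"dy":0,"dz":0,"twist":0},{"dx":0,"dy":0,"dz":0,"twist":0}]'; python3 -m handwheel '[{"dx":0,"dy":0,"dz":0,"twist":0},{"dx":0,"dy":0,"dz":0,"twist":0},{"dx":0,"dy":0,"dz":0,"twist":0},{"dx":0,"dy":0,"dz":0,"twist":0},{"dx":0,"dy":0,"dz":0,"twist":0},{"dx":0,"dy":0,"dz":0,"twist":0},{"dx":0,"dy":0,"dz":0,"twist":0},{"dx":0,"dy":0,"dz":0,"twist":0}]' 1 40
```

```text
time: 4.7
tcp_pos: [0.5297, -0.0574, 0.058]
tool_rot: [0.0, 0.999, 0.034, 0.001]
ft_force: [1.6, 0.3, -0.2]
opening: 0.0851
grip_force: 0.0
time: 5.5
tcp_pos: [0.5293, -0.0567, 0.0575]
tool_rot: [0.0, 0.999, 0.034, 0.0]
ft_force: [-0.7, 0.7, 1.9]
opening: 0.0234
grip_force: 46.3
```

```bash
python3 -m handwheel '[{"dx":0,"dy":0,"dz":-0.03,"twist":0},{"dx":0,"dy":0,"dz":-0.07,"twist":0},{"dx":0,"dy":0,"dz":-0.09,"twist":0},{"dx":0,"dy":0,"dz":-0.08,"twist":0},{"dx":0,"dy":0,"dz":-0.03,"twist":0},{"dx":0,"dy":0,"dz":0,"twist":0}]'; python3 -m handwheel '[{"dx":-0.012,"dy":-0.065,"dz":0,"twist":0},{"dx":-0.015,"dy":-0.08,"dz":0,"twist":0},{"dx":-0.015,"dy":-0.083,"dz":0,"twist":0},{"dx":-0.015,"dy":-0.083,"dz":0,"twist":0},{"dx":-0.015,"dy":-0.083,"dz":0,"twist":0},{"dx":-0.015,"dy":-0.083,"dz":0,"twist":0},{"dx":-0.015,"dy":-0.083,"dz":0,"twist":0},{"dx":-0.015,"dy":-0.08,"dz":0,"twist":0},{"dx":-0.012,"dy":-0.065,"dz":0,"twist":0},{"dx":-0.008,"dy":-0.05,"dz":0,"twist":0}]';python3 -m handwheel '[{"dx":0,"dy":0,"dz":0,"twist":0},{"dx":0,"dy":0,"dz":0,"twist":0},{"dx":0,"dy":0,"dz":0,"twist":0}]'; python3 -c "
from h import *
im,d=ctrl.get_image('side'); cv2.imwrite('pics/s2.png',cv2.resize(im[150:400,180:440,::-1],None,fx=2.3,fy=2.3))
go((.434,.315),.0525,4)"
```

```text
time: 6.1
tcp_pos: [0.5306, -0.0568, 0.21]
tool_rot: [0.001, 0.999, 0.034, 0.002]
ft_force: [-0.5, 0.4, -0.7]
opening: 0.0232
grip_force: 45.9
time: 7.1
tcp_pos: [0.4323, 0.3168, 0.205]
tool_rot: [0.0, 0.999, 0.036, -0.002]
ft_force: [0.6, -0.1, -0.8]
opening: 0.0235
grip_force: 45.9
time: 7.4
tcp_pos: [0.4349, 0.3134, 0.2058]
tool_rot: [0.001, 0.999, 0.034, -0.001]
ft_force: [0.2, -1.1, -1.0]
opening: 0.0233
grip_force: 45.8
t 7.45 tcp [0.4352 0.3134 0.2062] yaw 3.81 tilt -1.0
rows dx,dy,dz (if before twist) [-0.0017 -0.0039  0.3074] after twist [-0.0021 -0.0034  0.3074] twist -0.0041
```

View pics/s2.png

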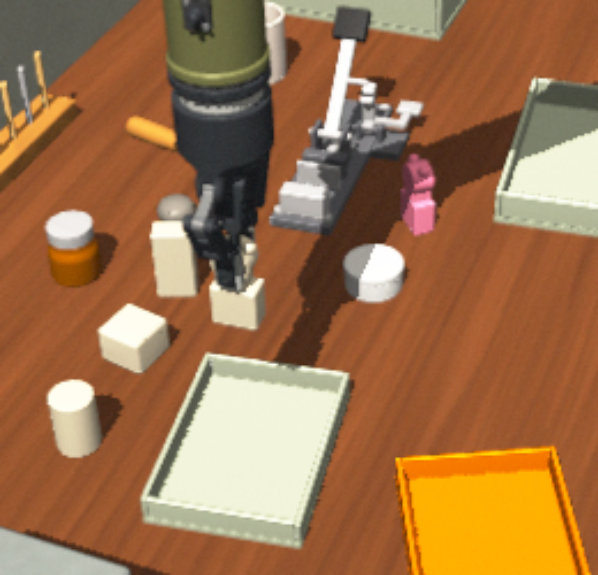

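The carving is held upright, over the tray in plan. Lowering.

```bash
python3 -m handwheel '[{"dx":-0.002,"dy":-0.003,"dz":0.07,"twist":0},{"dx":0,"dy":0,"dz":0.08,"twist":0},{"dx":0,"dy":0,"dz":0.07,"twist":0},{"dx":0,"dy":0,"dz":0.05,"twist":0},{"dx":0,"dy":0,"dz":0.03,"twist":0},{"dx":0,"dy":0,"dz":0.008,"twist":0},{"dx":0,"dy":0,"dz":0,"twist":0},{"dx":0,"dy":0,"dz":0,"twist":0}]'
```

```text
time: 8.25
tcp_pos: [0.4348, 0.3171, 0.0546]
tool_rot: [-0.0, 0.999, 0.034, 0.001]
ft_force: [0.5, -0.6, -1.2]
opening: 0.0235
grip_force: 45.9
```

```bash
python3 -m handwheel '[{"dx":0,"dy":0,"dz":0.002,"twist":0},{"dx":0,"dy":0,"dz":0.002,"twist":0},{"dx":0,"dy":0,"dz":0,"twist":0},{"dx":0,"dy":0,"dz":0,"twist":0}]'
```

```text
time: 8.65
tcp_pos: [0.4339, 0.3166, 0.0515]
tool_rot: [-0.0, 0.999, 0.034, 0.0]
ft_force: [0.4, -0.3, -1.1]
opening: 0.0234
grip_force: 45.9
```

```bash
python3 -m handwheel '[{"dx":0,"dy":0,"dz":0.002,"twist":0},{"dx":0,"dy":0,"dz":0.001,"twist":0},{"dx":0,"dy":0,"dz":0,"twist":0},{"dx":0,"dy":0,"dz":0,"twist":0}]'; python3 -m handwheel '[{"dx":0,"dy":0,"dz":0,"twist":0},{"dx":0,"dy":0,"dz":0,"twist":0},{"dx":0,"dy":0,"dz":0,"twist":0},{"dx":0,"dy":0,"dz":0,"twist":0},{"dx":0,"dy":0,"dz":0,"twist":0},{"dx":0,"dy":0,"dz":-0.03,"twist":0},{"dx":0,"dy":0,"dz":-0.08,"twist":0},{"dx":0,"dy":0,"dz":-0.09,"twist":0},{"dx":0,"dy":0,"dz":-0.09,"twist":0},{"dx":0,"dy":0,"dz":0,"twist":0}]' -1; python3 - <<'E'
from h import *
im,d=ctrl.get_image('side'); P=cloud('side',d).reshape(-1,3)
Q=P[(abs(P[:,0]-.434)<.06)&(abs(P[:,1]-.315)<.06)&(P[:,2]>.035)&(P[:,2]<.12)]
print(len(Q),Q.min(0),Q.max(0)); hi=Q[Q[:,2]>.055];lo=Q[Q[:,2]<.043]; print(hi.mean(0),lo.mean(0))
go((.602,.1245),.065,21)
E
```

```text
time: 9.05
tcp_pos: [0.4339, 0.3168, 0.0505]
tool_rot: [0.0, 0.999, 0.034, 0.0]
ft_force: [-0.7, -1.6, 5.4]
opening: 0.0233
grip_force: 46.8
time: 10.05
tcp_pos: [0.4366, 0.3197, 0.2023]
tool_rot: [-0.003, 0.999, 0.035, 0.006]
ft_force: [-0.1, -0.3, -0.0]
opening: 0.0853
grip_force: 0.0
464 [0.41325559 0.30315459 0.03530455] [0.45445262 0.3337752  0.08977464]
[0.43258378 0.32407054 0.0760236 ] [0.43062759 0.32459406 0.03971112]
t 10.1 tcp [0.4354 0.3183 0.1991] yaw 3.95 tilt -0.99997
rows dx,dy,dz (if before twist) [0.3037 0.4103 0.2694] after twist [0.1721 0.4813 0.2682] twist -0.3789
```

```bash
python3 -m handwheel '[{"dx":0,"dy":0,"dz":0,"twist":-0.19},{"dx":0,"dy":0,"dz":0,"twist":-0.189},{"dx":0.0285,"dy":0.08,"dz":0,"twist":0},{"dx":0.0285,"dy":0.08,"dz":0,"twist":0},{"dx":0.0285,"dy":0.08,"dz":0,"twist":0},{"dx":0.0285,"dy":0.08,"dz":0,"twist":0},{"dx":0.0285,"dy":0.08,"dz":0,"twist":0},{"dx":0.0285,"dy":0.08,"dz":0,"twist":0},{"dx":0,"dy":0,"dz":0,"twist":0},{"dx":0,"dy":0,"dz":0,"twist":0}]' -1;  python3 -c "
from h import *
go((.602,.1245),.043,21)"
```

```text
time: 11.1
tcp_pos: [0.5992, 0.1219, 0.1934]
tool_rot: [-0.0, 0.983, 0.181, -0.001]
ft_force: [-0.3, 0.9, 0.4]
opening: 0.0854
grip_force: 0.0
t 11.1 tcp [0.5992 0.1219 0.1934] yaw 20.85 tilt -1.0
rows dx,dy,dz (if before twist) [ 0.0078 -0.0025  0.3008] after twist [ 0.007  -0.0029  0.3008] twist -0.0033
```

```bash
python3 -m handwheel '[{"dx":0.007,"dy":-0.003,"dz":0.05,"twist":0},{"dx":0,"dy":0,"dz":0.08,"twist":0},{"dx":0,"dy":0,"dz":0.08,"twist":0},{"dx":0,"dy":0,"dz":0.06,"twist":0},{"dx":0,"dy":0,"dz":0.03,"twist":0},{"dx":0,"dy":0,"dz":0,"twist":0},{"dx":0,"dy":0,"dz":0,"twist":0}]' -1; python3 -m handwheel '[{"dx":0,"dy":0,"dz":0,"twist":0},{"dx":0,"dy":0,"dz":0,"twist":0},{"dx":0,"dy":0,"dz":0,"twist":0},{"dx":0,"dy":0,"dz":0,"twist":0},{"dx":0,"dy":0,"dz":0,"twist":0},{"dx":0,"dy":0,"dz":0,"twist":0},{"dx":0,"dy":0,"dz":0,"twist":0},{"dx":0,"dy":0,"dz":0,"twist":0}]' 1 40
python3 -m handwheel '[{"dx":0,"dy":0,"dz":-0.03,"twist":0},{"dx":0,"dy":0,"dz":-0.08,"twist":0},{"dx":0,"dy":0,"dz":-0.09,"twist":0},{"dx":0,"dy":0,"dz":-0.06,"twist":0.1},{"dx":0,"dy":0,"dz":0,"twist":0.15},{"dx":0,"dy":0,"dz":0,"twist":0.13},{"dx":0,"dy":0,"dz":0,"twist":0},{"dx":0,"dy":0,"dz":0,"twist":0}]'; python3 -c "
from h import *
go((.529,-.061),.055,4)"
```

```text
time: 11.8
tcp_pos: [0.6027, 0.1269, 0.046]
tool_rot: [-0.0, 0.983, 0.183, 0.001]
ft_force: [0.0, -0.1, 0.5]
opening: 0.0856
grip_force: 0.0
time: 12.6
tcp_pos: [0.6028, 0.1257, 0.0454]
tool_rot: [0.0, 0.983, 0.182, 0.0]
ft_force: [-0.4, -1.1, 5.1]
opening: 0.0236
grip_force: 40.1
time: 13.4
tcp_pos: [0.6018, 0.1259, 0.1745]
tool_rot: [0.0, 0.999, 0.035, -0.0]
ft_force: [-0.1, 0.3, -1.6]
opening: 0.0236
grip_force: 39.6
t 13.4 tcp [0.6018 0.1259 0.1745] yaw 4.05 tilt -1.0
rows dx,dy,dz (if before twist) [-0.1714  0.3625  0.2392] after twist [-0.1713  0.3627  0.239 ] twist 0.0012
```

```bash
python3 -m handwheel '[{"dx":-0.028,"dy":0.06,"dz":0,"twist":0},{"dx":-0.036,"dy":0.076,"dz":0,"twist":0},{"dx":-0.036,"dy":0.076,"dz":0,"twist":0},{"dx":-0.036,"dy":0.076,"dz":0,"twist":0},{"dx":-0.025,"dy":0.05,"dz":0,"twist":0},{"dx":-0.01,"dy":0.025,"dz":0,"twist":0},{"dx":0,"dy":0,"dz":0,"twist":0},{"dx":0,"dy":0,"dz":0,"twist":0},{"dx":0,"dy":0,"dz":0,"twist":0}]'; python3 - <<'E'
from h import *
for n,b in(('top',(300,470,170,270)),('side',(270,400,150,260))):
    im,d=ctrl.get_image(n); 
    if n=='side': cv2.imwrite('pics/s3.png',cv2.resize(im[110:270,250:400,::-1],None,fx=3.5,fy=3.5))
go((.529,-.061),.0574,4)
E
```

```text
time: 14.3
tcp_pos: [0.53, -0.0585, 0.1749]
tool_rot: [-0.001, 0.999, 0.036, 0.0]
ft_force: [0.3, 1.1, -2.8]
opening: 0.0235
grip_force: 39.9
t 14.4 tcp [ 0.5298 -0.059   0.1748] yaw 4.09 tilt -1.0
rows dx,dy,dz (if before twist) [-0.002   0.004   0.2347] after twist [-0.0019  0.0038  0.2347] twist 0.0021
```

View pics/s3.png

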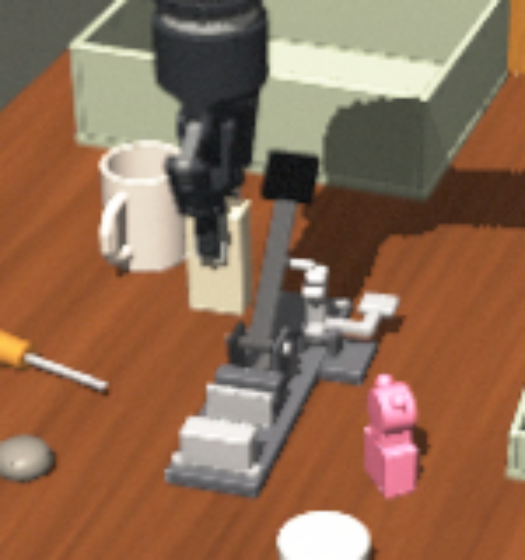

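The slab is held upright, aligned with the jaws, and the gap is open. I lower it, checking the force near contact.

```bash
python3 -m handwheel '[{"dx":-0.002,"dy":0.004,"dz":0.04,"twist":0},{"dx":0,"dy":0,"dz":0.06,"twist":0},{"dx":0,"dy":0,"dz":0.05,"twist":0},{"dx":0,"dy":0,"dz":0.04,"twist":0},{"dx":0,"dy":0,"dz":0.02,"twist":0},{"dx":0,"dy":0,"dz":0.015,"twist":0},{"dx":0,"dy":0,"dz":0,"twist":0},{"dx":0,"dy":0,"dz":0,"twist":0}]'; python3 -m handwheel '[{"dx":0,"dy":0,"dz":0.004,"twist":0},{"dx":0,"dy":0,"dz":0.002,"twist":0},{"dx":0,"dy":0,"dz":0,"twist":0},{"dx":0,"dy":0,"dz":0,"twist":0}]'
```

```text
time: 15.2
tcp_pos: [0.5292, -0.063, 0.0631]
tool_rot: [0.0, 0.999, 0.034, 0.001]
ft_force: [0.1, -0.5, -1.4]
opening: 0.0236
grip_force: 40.0
time: 15.6
tcp_pos: [0.5286, -0.0633, 0.0595]
tool_rot: [0.0, 0.999, 0.034, 0.0]
ft_force: [-0.3, 0.5, -1.9]
opening: 0.0236
grip_force: 40.0
```

```bash
python3 -m handwheel '[{"dx":0,"dy":-0.003,"dz":0.002,"twist":0},{"dx":0,"dy":0,"dz":0.002,"twist":0},{"dx":0,"dy":0,"dz":0.001,"twist":0},{"dx":0,"dy":0,"dz":0,"twist":0},{"dx":0,"dy":0,"dz":0,"twist":0}]'
```

```text
time: 16.1
tcp_pos: [0.5285, -0.0614, 0.0573]
tool_rot: [0.0, 0.999, 0.034, 0.0]
ft_force: [-1.9, 0.7, 6.0]
opening: 0.0235
grip_force: 41.0
```

```bash
python3 -m handwheel '[{"dx":0,"dy":0,"dz":0,"twist":0},{"dx":0,"dy":0,"dz":0,"twist":0},{"dx":0,"dy":0,"dz":0,"twist":0},{"dx":0,"dy":0,"dz":0,"twist":0},{"dx":0,"dy":0,"dz":0,"twist":0},{"dx":0,"dy":0,"dz":-0.03,"twist":0},{"dx":0,"dy":0,"dz":-0.08,"twist":0},{"dx":0,"dy":0,"dz":-0.09,"twist":0},{"dx":0,"dy":0,"dz":-0.09,"twist":0},{"dx":0,"dy":0,"dz":-0.06,"twist":0}]' -1
python3 -m handwheel '[{"dx":0,"dy":0,"dz":0,"twist":0},{"dx":0,"dy":0.06,"dz":0,"twist":0},{"dx":0,"dy":0.08,"dz":0,"twist":0},{"dx":0,"dy":0.08,"dz":0,"twist":0},{"dx":0,"dy":0.06,"dz":0,"twist":0},{"dx":0,"dy":0,"dz":0,"twist":0},{"dx":0,"dy":0,"dz":0,"twist":0}]' 1
python3 - <<'E'
from h import *
im,d=ctrl.get_image('side'); P=cloud('side',d); cv2.imwrite('pics/s4.png',cv2.resize(im[110:270,250:400,::-1],None,fx=3.5,fy=3.5))
Q=P.reshape(-1,3); dark=im.reshape(-1,3).max(1)<60
m=dark&(Q[:,0]>.5)&(Q[:,0]<.58)&(Q[:,1]>-.25)&(Q[:,1]<-.16)&(Q[:,2]>.12)&(Q[:,2]<.175); print('paddle',m.sum(),Q[m].min(0),Q[m].max(0),Q[m].mean(0))
im,d=ctrl.get_image('top'); T=cloud('top',d).reshape(-1,3); m=(abs(T[:,0]-.529)<.04)&(abs(T[:,1]+.061)<.035)&(T[:,2]>.08)&(T[:,2]<.11)
print('slab',cv2.minAreaRect((T[m][:,:2]*1000).astype(np.float32)),np.median(T[m][:,2]))
go((.538,-.21),.17,4)
E
```

```text
time: 17.1
tcp_pos: [0.5295, -0.0613, 0.2366]
tool_rot: [0.001, 0.999, 0.034, 0.003]
ft_force: [1.1, -0.8, 0.1]
opening: 0.0858
grip_force: 0.0
time: 17.8
tcp_pos: [0.5374, -0.2015, 0.2314]
tool_rot: [-0.001, 0.999, 0.033, -0.0]
ft_force: [0.0, 0.4, -0.3]
opening: -0.0002
grip_force: 0.0
paddle 24 [ 0.51694889 -0.23197919  0.13309925] [ 0.55170595 -0.19889821  0.16057024] [ 0.52673504 -0.21212881  0.14358538]
slab ((527.8048706054688, -62.145694732666016), (39.909751892089844, 24.3538818359375), 3.1717584133148193) 0.0913674302823001
t 17.9 tcp [ 0.538  -0.1996  0.2318] yaw 4.02 tilt -1.0
rows dx,dy,dz (if before twist) [-0.0014  0.0209  0.1235] after twist [-0.0014  0.0208  0.1235] twist 0.0004
```

View pics/s4.png

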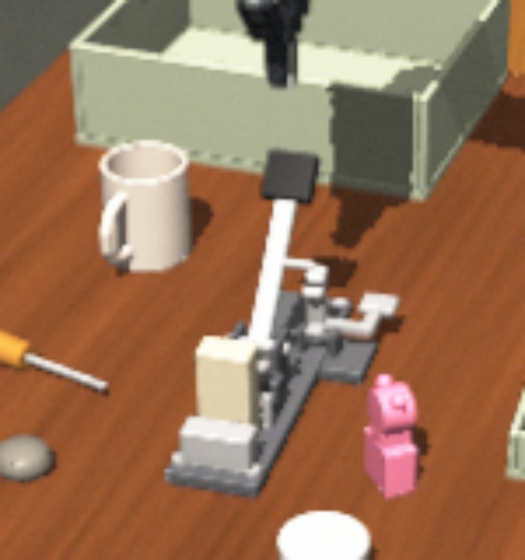

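The slab stands in the open gap at (0.528,-0.062), yaw 3.2°, top at z 0.091. I press the paddle along its arc.

```bash
python3 -m handwheel '[{"dx":0,"dy":0.017,"dz":0.06,"twist":0},{"dx":0,"dy":0,"dz":0.06,"twist":0},{"dx":0,"dy":0.005,"dz":0.012,"twist":0},{"dx":0,"dy":0.006,"dz":0.012,"twist":0},{"dx":0,"dy":0.007,"dz":0.01,"twist":0},{"dx":0,"dy":0.007,"dz":0.01,"twist":0},{"dx":0,"dy":0.007,"dz":0.01,"twist":0}]'; python3 -m handwheel '[{"dx":0,"dy":0.01,"dz":0.016,"twist":0},{"dx":0,"dy":0.01,"dz":0.018,"twist":0},{"dx":0,"dy":0.009,"dz":0.018,"twist":0}]'
```

```text
time: 18.6
tcp_pos: [0.5408, -0.2267, 0.1466]
tool_rot: [0.001, 0.999, 0.034, 0.001]
ft_force: [-1.3, -0.5, 6.8]
opening: 0.0001
grip_force: 2.2
time: 18.9
tcp_pos: [0.5427, -0.2424, 0.1213]
tool_rot: [0.002, 0.999, 0.034, 0.003]
ft_force: [0.0, -2.0, 7.0]
opening: -0.0005
grip_force: 3.0
```

```bash
python3 -m handwheel '[{"dx":0,"dy":0.008,"dz":0.018,"twist":0},{"dx":0,"dy":0.007,"dz":0.018,"twist":0},{"dx":0,"dy":0.006,"dz":0.018,"twist":0},{"dx":0,"dy":0.004,"dz":0.018,"twist":0},{"dx":0,"dy":0.002,"dz":0.014,"twist":0},{"dx":0,"dy":0,"dz":0.01,"twist":0},{"dx":0,"dy":0,"dz":0.008,"twist":0},{"dx":0,"dy":0,"dz":0,"twist":0}]'
```

```text
time: 19.7
tcp_pos: [0.5439, -0.258, 0.0696]
tool_rot: [0.003, 0.999, 0.033, 0.003]
ft_force: [-0.3, -5.3, 6.7]
opening: 0.0002
grip_force: 3.3
```

```bash
python3 -m handwheel '[{"dx":0,"dy":0,"dz":0.006,"twist":0},{"dx":0,"dy":0,"dz":0.006,"twist":0},{"dx":0,"dy":0,"dz":0.004,"twist":0},{"dx":0,"dy":0,"dz":0,"twist":0},{"dx":0,"dy":0,"dz":0,"twist":0}]'
```

```text
time: 20.2
tcp_pos: [0.5439, -0.2586, 0.0621]
tool_rot: [0.004, 0.999, 0.033, 0.003]
ft_force: [0.2, -5.4, 8.1]
opening: 0.0001
grip_force: 3.8
```

```bash
python3 -m handwheel '[{"dx":0,"dy":0,"dz":-0.006,"twist":0},{"dx":0,"dy":0,"dz":-0.01,"twist":0},{"dx":0,"dy":0,"dz":-0.01,"twist":0},{"dx":0,"dy":0,"dz":-0.04,"twist":0},{"dx":0,"dy":0,"dz":-0.08,"twist":0},{"dx":0,"dy":0,"dz":-0.09,"twist":0},{"dx":0,"dy":0,"dz":-0.09,"twist":0},{"dx":0,"dy":0,"dz":0,"twist":0},{"dx":0,"dy":0,"dz":0,"twist":0}]'
python3 - <<'E'
from h import *
im,d=ctrl.get_image('side'); cv2.imwrite('pics/s5.png',cv2.resize(im[130:390,230:430,::-1],None,fx=2.3,fy=2.3))
im,d=ctrl.get_image('top'); T=cloud('top',d).reshape(-1,3); m=(abs(T[:,0]-.529)<.04)&(abs(T[:,1]+.061)<.035)&(T[:,2]>.08)&(T[:,2]<.11)
print('slab',cv2.minAreaRect((T[m][:,:2]*1000).astype(np.float32)),np.median(T[m][:,2]))
E
```

```text
time: 21.1
tcp_pos: [0.5422, -0.2538, 0.2232]
tool_rot: [0.001, 0.999, 0.034, 0.001]
ft_force: [0.4, 0.4, -0.7]
opening: 0.0001
grip_force: 0.0
slab ((526.9888305664062, -55.62089920043945), (40.49822998046875, 24.233291625976562), 4.3544816970825195) 0.09173970485344257
```

View pics/s5.png

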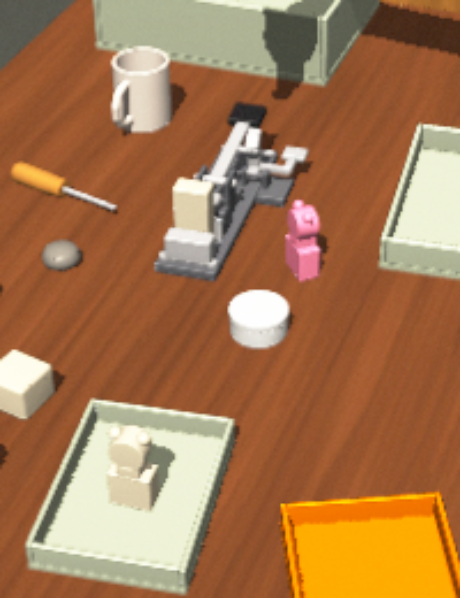

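The lever is latched down, the slab is gripped at (0.527,-0.0556) with its top at z 0.092, and the carving stands in the tray. Handing in.

```bash
python3 -c "
from bench import ctrl
print(ctrl.finish_job())"
```

```text
the job is handed in; nothing more can be done
None
```

I handed the job in at about 21 s. The last pictures show the lever latched down on the slab, which stands upright between the jaws, and the carving upright in the small grey-green tray. No bystander was touched. The hand-in returned no verdict.

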